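# Take the gauge length off a shrinkage-test bar with sprung tweezers

### The job

Push the fired clay test bar into the corner of the measuring board, so that it lies flat and square with its far long side against the fence and its left end against the end stop. Then pick up the sprung steel tweezers and squeeze them until their two points stand over the two scored lines across the bar, one point on each line, close above the clay but not leaning on it. Finish holding the tweezers there with the gap steady, ready to be read off; do not let go, and leave the other things on the table alone.

Things in the scene. Friction and masses are not known exactly. Their poses are not given: they have to be found in the camera images.
- board: Plywood measuring board 130 (x) x 190 (y) x 12 mm, fixed; origin on the table under its centre; x away from the robot, y left, turned up to 0.25 rad. On its top, a dark fence 8 mm high along y at the far side (inner face x = +45 mm) and a like end stop at the left (inner face y = +75, from x = -20 to the fence). In the corner the bar's centre is at x = +30, y = +20 mm.
- bar_mid (a point): Centre (half-way up) of the loose fired-clay test bar, red-brown, 30 (x) x 110 (y) x 12 mm, about 80 g. It starts flat on the board, 30 to 52 mm (board x) and 20 to 50 mm (board y) from its place and askew by up to 0.3 rad; in place its axes lie along the board's.
- line_a_top (a point): Middle of the left (+y) scored line on the top face of the bar: a dark line 2 mm wide straight across the whole 30 mm of the bar. Axes as the bar's; the line runs along x. It is 16 to 28 mm to the left of the bar's middle, different from bar to bar.
- line_b_top (a point): Middle of the right (-y) scored line on the top face of the bar; it is 16 to 28 mm to the right of the bar's middle, independent of the other.
- tweezers_grip (a point): Middle between the ribbed finger grips of the loose sprung steel tweezers (61 g), which start lying flat beside the board, left or right, legs opening sideways; 6 mm over the table then. x points to the tips, 79 mm ahead; the tail end is 98 mm behind. The strips are 12 mm high. The grips are flat from 21 mm behind to 23 mm ahead of this point and 42 mm wide over their outsides at rest.
- tip_a (a point): Sharp end of the tweezers' left leg (+y of the tweezers), round, under 2 mm thick, at the middle of the strip's height.
- tip_b (a point): Sharp end of the tweezers' right leg (-y of the tweezers), same shape.
- leg_a (a joint): Squeeze of the tweezers: turn of each leg inward from rest, rad; 0 = open, up to 0.16. The gap between the points is about 66 mm minus 310 mm x this value; the width over the grips shrinks by about 150 mm x this value.
- tweezers: Frame of the tweezers, 6 mm below tweezers_grip, same axes. The legs are coupled and turn inward symmetrically against a spring; the gap between the points is 66 mm at rest; the grips lie parallel to each other at a gap of about 44 mm. Squeezing force on each grip: about 5 N at rest, 9 N at a gap of 44 mm, 11 N at 34 mm.
- bar: The test bar: origin under its centre, axes as bar_mid.
- loop_tool: Bystander: wooden clay-trimming tool with a wire loop, 175 mm long, lying on the table on the other side of the board from the tweezers; not to be moved.
- water_cup: Bystander: white ceramic cup, 76 mm wide, 85 mm high, far left; origin under its centre.
- pinch_pot: Bystander: small red clay pot, 82 mm wide, 46 mm high, far right; origin under its centre.
- heart_tile: Bystander: flat clay heart, about 53 x 56 x 8 mm, on the table near the robot; origin under its centre.
Not all that is in view belongs to the job. Of the things that look like the board, take the one that is farthest to the robot's left at the start.

How it is judged:
By the outcome, as a careful person would: the job done as asked, in the order asked, and still so for the second after the job is handed in, while the arm keeps its last pose, push and grip.
It also fails if it takes over 58 s, if anything falls off the work surface, if the arm or the gripper's body presses on something with over 40 N, if the wrist force passes 120 N, or if a joint passes its speed limit or range.

### The arm

A 6-joint arm with a two-finger parallel gripper is mounted at the origin on the work surface. World frame = base frame: x ahead of the robot, y to its left, z up, the work surface at z = 0. Lengths are in m, angles in rad, forces in N, time in s.
With the tool pointing down it reaches from about 0.375 to 0.9 m from the base axis. Payload 3.1 kg.
Tool frame: the origin (TCP) lies at the very end of the fingers, on their centre line; the grasp point (between the pads) lies 19 mm behind it; z points along the fingers, y is the direction in which the jaws open and shut (so a half turn about z gives the same grasp; the last joint's range is limited). The gripper opens to 87 mm and grips with 3 to 60 N. Pads are 19 mm wide; open, the fingers measure 117 mm over their backs; the gripper's body (75 mm by 190 mm) begins 51 mm behind the grasp point.
Start: joints at [1.121, 0.527, 1.433, -0, 1.181, -0.178], TCP at [0.167, 0.602, 0.223] pointing down, gripper open.
Joint ranges: [-3.08, 3.08], [-0.75, 2.2], [0.22, 2.44], [-1.43, 4.57], [0, 2.65], [-2.85, 2.85]. Speed limits (rad/s): [2.79, 2.79, 3.14, 3.14, 3.14, 3.14].

### API

Orientations are given as a unit quaternion [x, y, z, w].
In Python, from rig import robot gives the robot as it stands. The module is installed in compiled form; this text tells all that it offers.
- The arm moves only by the tool carry_out, never from a script. Its argument "series" is a list of rows, each a list of 7 numbers: the shift along the tool's x, y, z in mm, then the turn, a rotation vector about the tool's x, y, z in degrees, then the gripper command: -1 is shut, 1 is fully open, values between are in proportion. In form: [[tx, ty, tz, rx, ry, rz, claw], ...]. A call has 1 to 8 rows; each row is the pose to reach, as a shift and turn from the pose measured when the call began, along the tool's axes at that moment; what a row does not reach only later rows make up. A row lasts 1/8 s, in which the tool goes at most 62.5 mm and 10.7 degrees, less where a joint would pass 70% of its speed; a pose out of reach is approached as far as the arm can. A call with a gripper value outside its range is refused whole. The fingers move at their own pace and stop on an object; "force" is the grip in N (left out, the last holds). Time passes only in rows, so rows that repeat a pose let the fingers close. It gives the time, the measured TCP pose, the force and the opening at its end, in the units of the state.
- robot.get_obs(): the state, without advancing time (a new reading comes with each control period).
- robot.camera(name): name is "side" or "top" or "wrist"; returns a dict with "pixels" (400x640x3 uint8, red, green, blue), "fx", "fy", "cx", "cy" (pixels), "position" and "attitude" of the camera in the world. Camera axes: x right, y down, z forward; pixel columns grow to the right and rows downward; lengths in m; the calibration is good to about 2 mm. A picture is of the moment at which its call begins. There is no depth.
- robot.hand_in(): hands the job in, once; it reports no verdict.
The state is a dict: "time": time; "q": joint angles; "joint_velocities": joint speeds; "joint_torque": joint torques, N m; "position": TCP position; "tool_rot": TCP orientation; "ft_force": force on the tool from outside, world axes, zero at the start; "moment": the same for the moment, N m; "grip_width": finger opening in m.
Only numpy, scipy, OpenCV 4.12 (cv2) and the standard library are available. Lean on these libraries where they do the work, as an engineer would, in place of code of your own. Each camera call takes 0.05 s, during which the arm holds its last target.

## Working session

There is one attempt and no reset: what is moved stays moved. The work goes in short steps, Python scripts to look and compute and a tool call to move; the robot and the scene stay as the last step left them, time stands still between calls to the robot, and variables do not carry over. Pictures are saved under pics/ and viewed, and the job is handed in when it is done.

Besides the shell and the picture viewer there is one more tool, called after "Call:" in YAML: its name, and indented under it one key for each argument. carry_out: Moves the arm, as the interface text tells. Its arguments: {"type":"object","properties":{"series":{"type":"array"},"force":{"type":"number"}},"required":["series"]}

```bash
mkdir -p pics; cat > h.py <<'E'
import numpy as np, cv2
from scipy.spatial.transform import Rotation as R
from rig import robot
def Rm(a):
    a=np.array(a,float)
    return R.from_quat(a).as_matrix() if a.size==4 else a.reshape(3,3)
def ray(c,u,v):
    d=np.array([(u-c['cx'])/c['fx'],(v-c['cy'])/c['fy'],1.]); d=Rm(c['attitude'])@d
    return np.array(c['position']),d/np.linalg.norm(d)
def onz(c,u,v,z):
    o,d=ray(c,u,v); return o+d*(z-o[2])/d[2]
def tri(c1,p1,c2,p2):
    o1,d1=ray(c1,*p1);o2,d2=ray(c2,*p2)
    A=np.stack([d1,-d2],1); s=np.linalg.lstsq(A,o2-o1,rcond=None)[0]
    a=o1+d1*s[0];b=o2+d2*s[1]; return (a+b)/2,np.linalg.norm(a-b)
def proj(c,P):
    p=Rm(c['attitude']).T@(np.array(P)-np.array(c['position'])); return np.array([c['fx']*p[0]/p[2]+c['cx'],c['fy']*p[1]/p[2]+c['cy']])
def save(c,n): cv2.imwrite(f'pics/{n}.png',c['pixels'][:,:,::-1])
def load(n):
    import pickle; return pickle.load(open(n+'.pkl','rb'))
def snap(name,n):
    import pickle; c=robot.camera(name); pickle.dump(c,open(n+'.pkl','wb')); save(c,n); return c
E
python3 - <<'E'
from h import *
for n in('side','top','wrist'):
    c=snap(n,n+'0'); print(n,c['position'],c['attitude'],c['fx'],c['cx'],c['cy'])
print(robot.get_obs())
E
```

```text
side [ 0.3320356  -1.01465576  0.90441617] [ 0.89599759 -0.10318907  0.04688191 -0.42935116] 470.422287248324 317.92787043549447 199.40284017968085
top [0.42454927 0.00873891 1.31434316] [-0.70461041  0.70654343 -0.04624117  0.04671515] 514.7540258790438 318.5407750551543 200.37520571929696
wrist [0.08777295 0.62336754 0.38252625] [0.78686668 0.59884485 0.08922846 0.11943181] 356.8707513038672 321.89461330473074 202.05790706801682
{'time': 0.15, 'q': array([ 1.12150457e+00,  5.28241063e-01,  1.43360205e+00,  1.11085229e-05,
        1.18141425e+00, -1.78490375e-01]), 'joint_velocities': array([-0.00010014, -0.0022488 , -0.00235621, -0.00084121, -0.00098146,
        0.00139155]), 'joint_torque': array([ 5.19093992e-04, -4.40431416e+01, -1.76841635e+01,  6.33392972e-02,
        5.52390015e-02, -8.52065341e-05]), 'position': array([0.16690476, 0.60171946, 0.22180543]), 'tool_rot': array([ 1.34989393e-01,  9.90846694e-01, -7.90096518e-04, -2.61884279e-04]), 'ft_force': array([0.33058816, 0.04608004, 0.50649814]), 'moment': array([ 0.02601996, -0.02289355, -0.01241857]), 'grip_width': 0.08687570256724733}
```

View pics/top0.png

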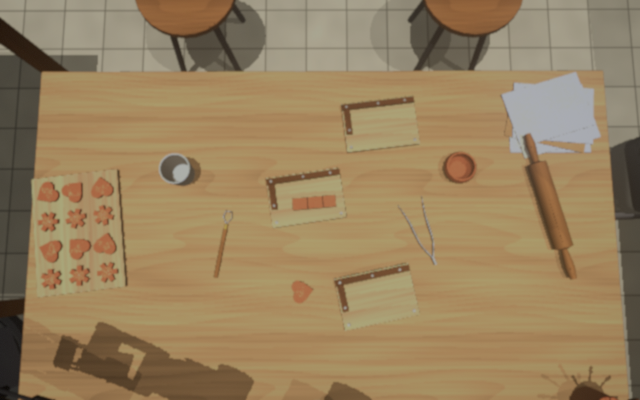

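View pics/side0.png

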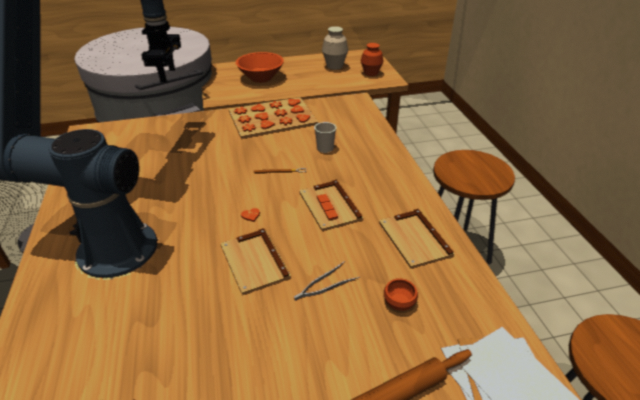

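View pics/wrist0.png

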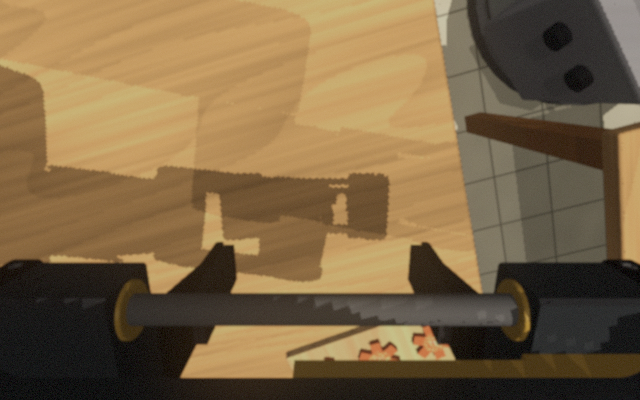

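```bash
python3 - <<'E'
from h import *
c=load('top0');s=load('side0')
for n,p,z in [('b00',(271,226),.012),('b10',(346,215),.012),('b11',(339,169),.02),('b01',(267,179),.02),('bar l',(293,204),.024),('bar r',(336,202),.024),('tw tail',(435,263),.006),('tipL',(401,208),.006),('tipR',(422,198),.006),('cup',(175,168),.0),('pot',(460,167),0.0),('loop0',(217,275),0),('loop1',(228,212),0),('heart',(302,291),0)]: print(n,onz(c,*p,z).round(3))
im=c['pixels'][:,:,::-1]
cv2.imwrite('pics/topz.png',cv2.resize(im[150:275,250:450],None,fx=4,fy=4,interpolation=cv2.INTER_CUBIC))
print(tri(c,(435,263),s,(295,298)))
E
```

```text
b00 [0.532 0.13  0.012]
b10 [ 0.559 -0.06   0.012]
b11 [ 0.677 -0.043  0.02 ]
b01 [0.651 0.141 0.02 ]
bar l [0.586 0.074 0.024]
bar r [ 0.591 -0.035  0.024]
tw tail [ 0.437 -0.284  0.006]
tipL [ 0.577 -0.202  0.006]
tipR [ 0.603 -0.256  0.006]
cup [0.684 0.382 0.   ]
pot [ 0.685 -0.358  0.   ]
loop0 [0.409 0.267 0.   ]
loop1 [0.569 0.242 0.   ]
heart [0.368 0.052 0.   ]
(array([ 0.43863385, -0.28397981,  0.00660209]), np.float64(0.0023228164419484137))
```

View pics/topz.png

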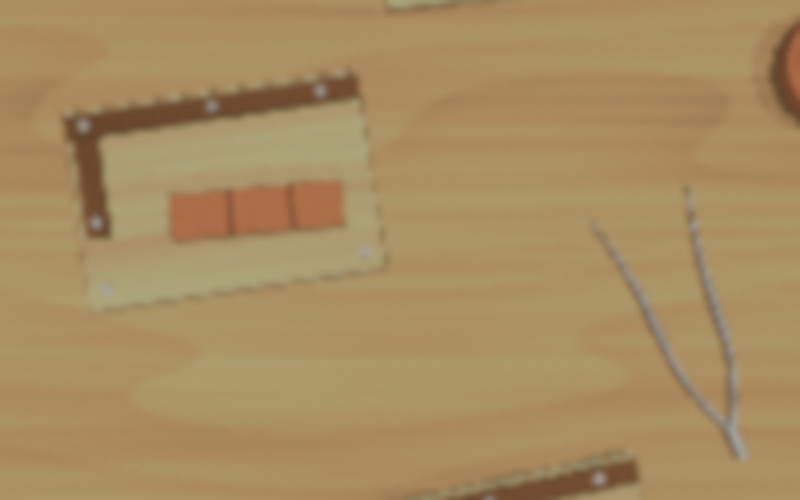

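```bash
cat >> h.py <<'E'
def Rt(psi,pitch=0.,roll=0.):
    # psi: heading of tool x (rad); pitch>0: tool x dips down
    c,s=np.cos(psi),np.sin(psi)
    B=np.array([[c,s,0],[s,-c,0],[0,0,-1.]])
    return B@R.from_rotvec([0,0,0]).as_matrix()@R.from_euler('y',-pitch).as_matrix()@R.from_euler('x',roll).as_matrix()
def st():
    o=robot.get_obs(); Rn=Rm(o['tool_rot']); x=Rn[:,0]
    print('t',round(o['time'],2),'p',(o['position']*1e3).round(1),'psi',np.degrees(np.arctan2(x[1],x[0])).round(2),'dip',np.degrees(np.arcsin(-x[2])).round(2),'F',np.round(o['ft_force'],2),'w',round(o['grip_width']*1e3,2)); return o
def go(pos,psi,pitch=0.):
    o=st(); Rn=Rm(o['tool_rot']); T=Rt(psi,pitch)
    sh=Rn.T@(np.array(pos)-o['position'])*1e3; rv=np.degrees(R.from_matrix(Rn.T@T).as_rotvec())
    print('shift',sh.round(1),'turn',rv.round(1),'rows>=',round(max(np.linalg.norm(sh)/62.5,np.linalg.norm(rv)/10.7),1))
E
python3 - <<'E'
from h import *
print(Rt(.1,.3))
go([.5,.03,.25],.14)
E
```

```text
[[ 0.95056379  0.09983342 -0.29404384]
 [ 0.09537451 -0.99500417 -0.02950279]
 [-0.29552021  0.         -0.95533649]]
t 0.15 p [166.9 601.7 221.8] psi 164.48 dip -0.02 F [0.33 0.05 0.51] w 86.88
shift [-473.9 -461.8  -27.6] turn [-1.000e-01  1.000e-01  1.565e+02] rows>= 14.6
```

Call:
carry_out:
  series:
    - [-360, -350, -28, 0, 0, 80, 1]
    - [-360, -350, -28, 0, 0, 80, 1]
    - [-360, -350, -28, 0, 0, 80, 1]
    - [-360, -350, -28, 0, 0, 80, 1]
    - [-360, -350, -28, 0, 0, 80, 1]
    - [-360, -350, -28, 0, 0, 80, 1]
    - [-360, -350, -28, 0, 0, 80, 1]
    - [-360, -350, -28, 0, 0, 80, 1]

```text
time: 1.15
position: [0.4193, 0.1691, 0.2503]
tool_rot: [0.741, 0.671, -0.001, 0.0]
ft_force: [1.1, 1.1, -0.8]
grip_width: 0.0869
```

```bash
python3 - <<'E'
from h import *
go([.5,.03,.25],.14)
E
```

```text
t 1.15 p [419.3 169.1 250.3] psi 84.29 dip 0.07 F [ 1.06  1.12 -0.75] w 86.9
shift [-130.4   94.1    0.4] turn [ 0.   0.1 76.3] rows>= 7.1
```

Call:
carry_out:
  series:
    - [-130, 94, 0, 0, 0, 76, 1]
    - [-130, 94, 0, 0, 0, 76, 1]
    - [-130, 94, 0, 0, 0, 76, 1]
    - [-130, 94, 0, 0, 0, 76, 1]
    - [-130, 94, 0, 0, 0, 76, 1]
    - [-130, 94, 0, 0, 0, 76, 1]
    - [-130, 94, 0, 0, 0, 76, 1]
    - [-130, 94, 0, 0, 0, 76, 1]

```text
time: 2.15
position: [0.4997, 0.0304, 0.2502]
tool_rot: [0.997, 0.073, -0.0, 0.001]
ft_force: [-0.4, 0.2, -0.1]
grip_width: 0.0874
```

```bash
python3 - <<'E'
from h import *
st(); c=snap('wrist','w1'); print(c['position'],Rm(c['attitude']).round(3))
E
```

```text
t 2.15 p [499.7  30.4 250.2] psi 8.36 dip 0.06 F [-0.37  0.2  -0.07] w 87.4
[0.58027771 0.04204601 0.41096915] [[ 0.146 -0.944 -0.295]
 [-0.989 -0.139 -0.045]
 [ 0.001  0.299 -0.954]]
```

View w1.pkl

```text
Cannot view w1.pkl: it appears to be a binary file (contains NUL bytes).
```

View pics/w1.png

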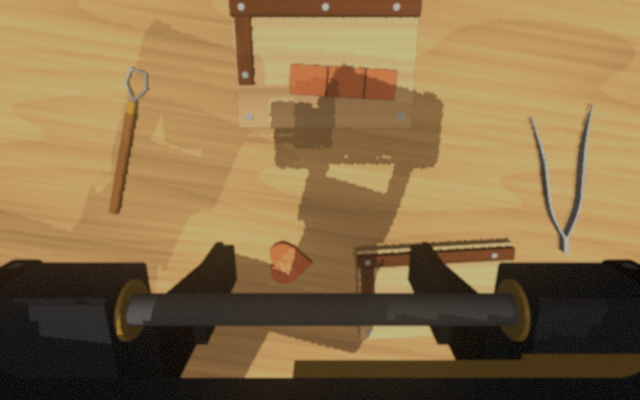

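Call:
carry_out:
  series:
    - [40, 60, 0, 0, 0, 0, 1]
    - [40, 60, 0, 0, 0, 0, 1]
    - [40, 60, 0, 0, 0, 0, 1]

```text
time: 2.58
position: [0.548, -0.0235, 0.2498]
tool_rot: [0.997, 0.073, -0.001, 0.0]
ft_force: [-0.6, 0.4, -0.5]
grip_width: 0.087
```

```bash
python3 - <<'E'
from h import *
st(); c=snap('wrist','w2')
for n in('w1','w2'):
    im=load(n)['pixels'][:,:,::-1]
    u0=220 if n=='w1' else 130
    cv2.imwrite(f'pics/{n}z.png',cv2.resize(im[0:190,u0:u0+230],None,fx=3.4,fy=3.1,interpolation=cv2.INTER_CUBIC))
E
```

```text
t 2.58 p [548.  -23.5 249.8] psi 8.4 dip 0.12 F [-0.55  0.38 -0.48] w 87.01
```

View pics/w2.png

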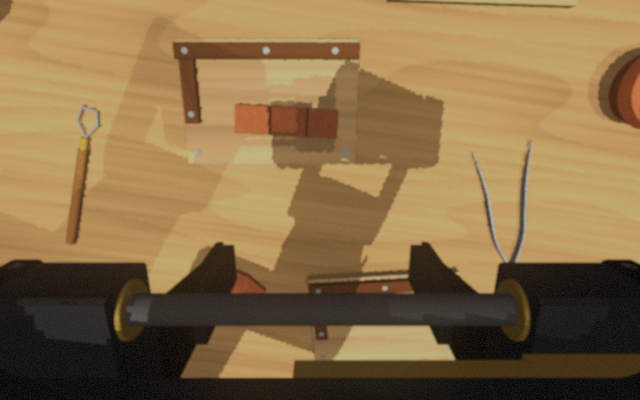

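```bash
python3 - <<'E'
from h import *
R1={'w1':(285,55,405,110),'w2':(228,95,345,145)}
for n in('w1','w2'):
    c=load(n); im=c['pixels']
    print(n,[im[y,x].tolist() for x,y in ([(310,80),(345,80),(380,85),(270,50),(245,40)] if n=='w1' else [(250,118),(288,120),(322,122),(220,80),(190,90)])])
    z=cv2.cvtColor(im[:,:,::-1].copy(),cv2.COLOR_BGR2LAB)
    x0,y0,x1,y1=R1[n]
    print([z[y,x].tolist() for x,y in ([(310,80),(345,80),(380,85),(270,50),(245,40)] if n=='w1' else [(250,118),(288,120),(322,122),(220,80),(190,90)])])
    cv2.imwrite(f'pics/{n}b.png',cv2.resize(im[y0-20:y1+20,x0-70:x1+30][:,:,::-1],None,fx=3.5,fy=3.5,interpolation=cv2.INTER_NEAREST))
E
```

```text
w1 [[186, 107, 64], [136, 76, 43], [139, 77, 43], [193, 172, 119], [120, 73, 41]]
[[136, 156, 165], [99, 150, 158], [101, 151, 159], [181, 128, 158], [91, 145, 155]]
w2 [[178, 99, 55], [134, 74, 41], [108, 57, 34], [190, 152, 103], [105, 65, 36]]
[[128, 156, 166], [97, 150, 159], [77, 148, 152], [167, 136, 159], [81, 142, 153]]
```

View pics/w1b.png

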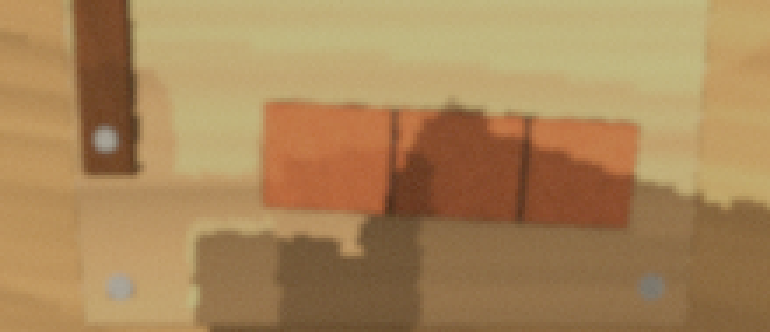

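View pics/w2b.png

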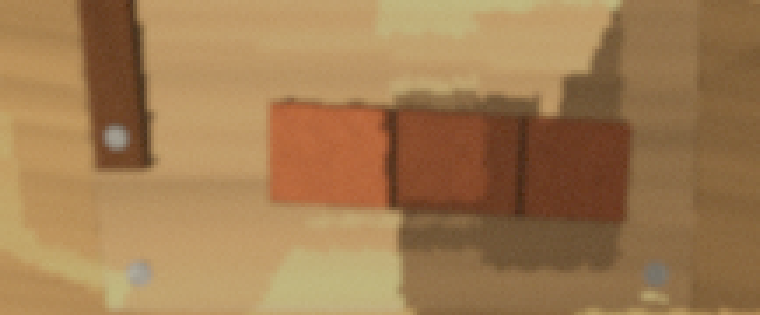

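```bash
cat >> h.py <<'E'
def ratio(im):
    f=cv2.GaussianBlur(im.astype(np.float32),(0,0),0.7); return f[:,:,0]/(f[:,:,1]+1)
def barquad(c,roi,th=1.5,dbg=None):
    x0,y0,x1,y1=roi; m=np.zeros(c['pixels'].shape[:2],np.uint8); r=ratio(c['pixels'])
    m[y0:y1,x0:x1]=(r[y0:y1,x0:x1]>th)*255
    m=cv2.morphologyEx(m,cv2.MORPH_CLOSE,np.ones((5,5),np.uint8))
    m=cv2.morphologyEx(m,cv2.MORPH_OPEN,np.ones((7,7),np.uint8))
    cs=max(cv2.findContours(m,cv2.RETR_EXTERNAL,cv2.CHAIN_APPROX_NONE)[0],key=cv2.contourArea)
    h=cv2.convexHull(cs).astype(np.float32); b=cv2.minAreaRect(cs); return cs[:,0,:].astype(float),cv2.boxPoints(b)
def linefit(P):
    vx,vy,x,y=cv2.fitLine(np.array(P,np.float32),cv2.DIST_HUBER,0,.01,.01).ravel(); return np.array([x,y]),np.array([vx,vy])
def rect3(c,cs,z):
    P=np.array([onz(c,u,v,z)[:2] for u,v in cs]).astype(np.float32)*1000
    (cx,cy),(w,h),a=cv2.minAreaRect(P)
    if w<h: w,h,a=h,w,a-90
    return (cx,cy),(w,h),a
E
python3 - <<'E'
from h import *
R1={'w1':(280,50,405,115),'w2':(225,90,345,148)}
B={}
for n in R1:
    c=load(n); cs,b=barquad(c,R1[n]); B[n]=b[np.lexsort((b[:,1],b[:,0]))]; print(n,B[n].round(1).tolist()); 
    for z in(.020,.024,.028): print(z,rect3(c,cs,z))
for i in range(4):print(tri(load('w1'),B['w1'][i],load('w2'),B['w2'][i]))
E
```

```text
w1 [[289.79998779296875, 93.5999984741211], [291.6000061035156, 63.70000076293945], [393.70001220703125, 99.69999694824219], [395.5, 69.9000015258789]]
0.02 ((591.8134765625, 21.002010345458984), (108.56583404541016, 29.462844848632812), -84.83381080627441)
0.024 ((591.6954956054688, 21.217330932617188), (107.45508575439453, 29.16142463684082), -84.83372020721436)
0.028 ((591.5775146484375, 21.43262481689453), (106.34439086914062, 28.85993003845215), -84.83392429351807)
w2 [[233.39999389648438, 131.6999969482422], [235.1999969482422, 103.19999694824219], [335.8999938964844, 138.0], [337.6000061035156, 109.5999984741211]]
0.02 ((591.9314575195312, 21.431171417236328), (109.03520202636719, 29.890222549438477), -85.0267219543457)
0.024 ((592.30810546875, 21.09023666381836), (107.91838836669922, 29.584087371826172), -85.02682590484619)
0.028 ((592.6845703125, 20.74932861328125), (106.80154418945312, 29.27793312072754), -85.02674388885498)
(array([0.57280527, 0.074166  , 0.02712118]), np.float64(0.001219441213024785))
(array([0.60182569, 0.07632661, 0.01976313]), np.float64(0.0007093472483560046))
(array([ 0.5820371 , -0.03423729,  0.02213913]), np.float64(1.8653787019004775e-05))
(array([ 0.6115486 , -0.03155655,  0.0145794 ]), np.float64(0.0005510460117345108))
```

```bash
python3 - <<'E'
from h import *
spec={'w1':dict(f=(262,410,5,30),s=(25,78,235,275)),'w2':dict(f=(208,352,45,75),s=(68,116,178,215))}
tgt=[]
for n in spec:
    c=load(n); r=ratio(c['pixels']); g=cv2.GaussianBlur(c['pixels'].astype(np.float32).sum(2),(0,0),.7)
    m=g
    a=spec[n]['f']; P=[]
    for u in range(a[0],a[1],3):
        col=np.diff(m[a[2]:a[3],u]); k=np.argmax(col); 
        d=col[max(k-2,0):k+3]; P.append((u,a[2]+max(k-2,0)+(d*np.arange(len(d))).sum()/d.sum()+.5))
    a=spec[n]['s']; S=[]
    for v in range(a[0],a[1],3):
        col=np.diff(m[v,a[2]:a[3]]); k=np.argmax(col); d=col[max(k-2,0):k+3]; S.append((a[2]+max(k-2,0)+(d*np.arange(len(d))).sum()/d.sum()+.5,v))
    print(n,np.array(P).round(1)[::8].tolist(),np.array(S).round(1)[::3].tolist())
    z=.012
    F3=np.array([onz(c,*p,z)[:2] for p in P]);S3=np.array([onz(c,*p,z)[:2] for p in S])
    pf,df=linefit(F3*1e3);ps,ds=linefit(S3*1e3)
    if df[1]<0:df=-df
    if ds[0]<0:ds=-ds
    yf=np.degrees(np.arctan2(-df[0],df[1])); ys=np.degrees(np.arctan2(ds[1],ds[0]))
    t=np.linalg.solve(np.stack([df,-ds],1),ps-pf); C=pf+df*t[0]
    print('yaw',yf,ys,'corner',C)
    th=np.radians(yf); ex=np.array([np.cos(th),np.sin(th)]);ey=np.array([-ex[1],ex[0]])
    print('bar target',C-15*ex-55*ey,'board origin',C-45*ex-75*ey)
    T=C-15*ex-55*ey; d=np.array([592,21.2])-T; print('bar off',d@ex,d@ey)
E
```

```text
w1 [[262.0, 16.7], [286.0, 16.7], [310.0, 16.7], [334.0, 16.8], [358.0, 16.8], [382.0, 16.8], [406.0, 16.8]] [[250.9, 25.0], [251.6, 34.0], [252.4, 43.0], [252.6, 52.0], [253.5, 61.0], [254.3, 70.0]]
yaw 8.350047 9.290594 corner [639.88947 123.1763 ]
bar target [633.0356   66.58103] board origin [606.25806  42.43643]
bar off -47.19083375551886 -38.94075425414648
w2 [[208.0, 58.7], [232.0, 58.7], [256.0, 59.0], [280.0, 58.7], [304.0, 58.7], [328.0, 59.3]] [[196.7, 68.0], [196.6, 77.0], [198.3, 86.0], [198.8, 95.0], [199.5, 104.0], [200.5, 113.0]]
yaw 8.326811 7.8330884 corner [640.16876  122.265625]
bar target [633.29193  65.67314] board origin [606.5046    41.539406]
bar off -47.29720298322295 -38.024446960457134
```

```bash
cat >> h.py <<'E'
TH=np.radians(8.34); EX=np.array([np.cos(TH),np.sin(TH)]);EY=np.array([-EX[1],EX[0]]); OB=np.array([606.4,42.0])
def b2w(x,y,z): return np.r_[OB+x*EX+y*EY,z]/1000
def w2b(p): d=np.array(p)[:2]*1000-OB; return d@EX,d@EY
E
python3 - <<'E'
from h import *
go(b2w(-56,-18,16),TH)
E
```

```text
t 2.62 p [547.2 -22.7 249.8] psi 8.43 dip 0.16 F [ 0.34  0.54 -0.51] w 87.22
shift [ 12.7 -37.4 233.8] turn [-0.   0.2  0.1] rows>= 3.8
```

Call:
carry_out:
  series:
    - [12.5, -37.5, 62, 0, 0.2, 0, 0.38]
    - [12.5, -37.5, 120, 0, 0.2, 0, 0.38]
    - [12.5, -37.5, 180, 0, 0.2, 0, 0.38]
    - [12.5, -37.5, 215, 0, 0.2, 0, 0.38]
    - [12.5, -37.5, 228, 0, 0.2, 0, 0.38]
    - [12.5, -37.5, 234, 0, 0.2, 0, 0.38]
    - [12.5, -37.5, 234, 0, 0.2, 0, 0.38]

```text
time: 3.5
position: [0.5542, 0.0162, 0.017]
tool_rot: [0.997, 0.074, 0.001, 0.0]
ft_force: [-0.6, 0.5, 0.4]
grip_width: 0.0602
```

```bash
python3 - <<'E'
from h import *
o=st(); print(w2b(o['position'])); snap('wrist','w3')
E
```

```text
t 3.5 p [554.2  16.2  17. ] psi 8.46 dip -0.16 F [-0.63  0.49  0.4 ] w 60.2
(np.float64(-55.34503400257744), np.float64(-17.985900729353535))
```

View pics/w3.png

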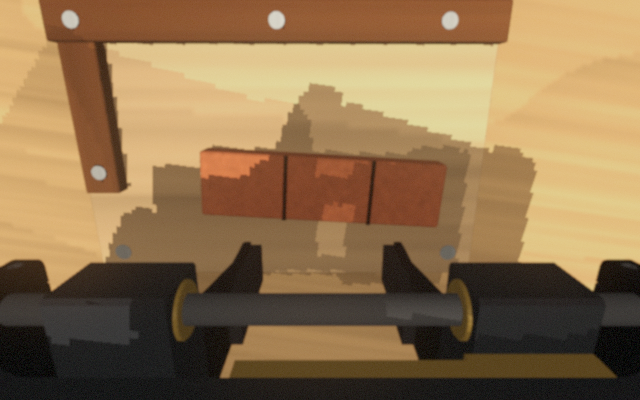

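Call:
carry_out:
  series:
    - [8, 0, 0, 0, 0, 0, 0.38]
    - [14, 0, 0, 0, 0, 0, 0.38]
    - [20, 0, 0, 0, 0, 0, 0.38]
    - [26, 0, 0, 0, 0, 0, 0.38]
    - [32, 0, 0, 0, 0, 0, 0.38]
    - [37, 0, 0, 0, 0, 0, 0.38]
    - [41, 0, 0, 0, 0, 0, 0.38]
    - [41, 0, 0, 0, 0, 0, 0.38]

```text
time: 4.55
position: [0.5956, 0.0221, 0.0174]
tool_rot: [0.997, 0.074, 0.002, 0.0]
ft_force: [-0.4, -0.3, -0.6]
grip_width: 0.06
```

```bash
python3 - <<'E'
from h import *
o=st(); print(w2b(o['position'])); snap('wrist','w4')
E
```

```text
t 4.55 p [595.6  22.1  17.4] psi 8.45 dip -0.25 F [-0.39 -0.33 -0.6 ] w 59.99
(np.float64(-13.5275030413878), np.float64(-18.148781047696442))
```

View pics/w4.png

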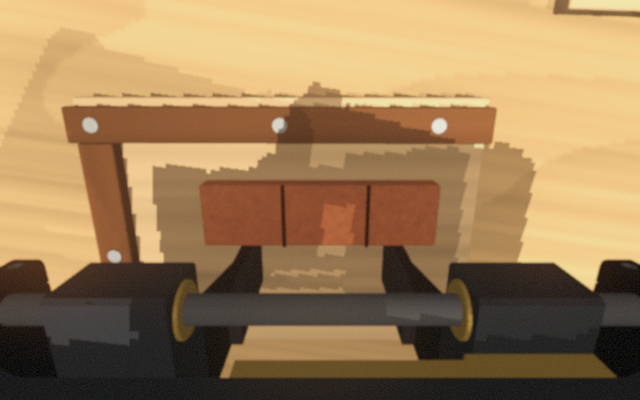

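```bash
python3 - <<'E'
from h import *
c=load('w4')
for n,p,z in [('far bot?',(320,181),.012),('far top',(320,186),.024),('near top',(320,246),.024),('fence',(320,143),.012),('fence top',(320,143),.02),('barR',(438,215),.024),('barL',(203,215),.024)]: print(n,np.round(w2b(onz(c,*p,z)),1))
E
```

```text
far bot? [ 26.4 -17.6]
far top [ 27.  -17.6]
near top [ -2.1 -17.6]
fence [ 44.6 -17.5]
fence top [ 45.6 -17.6]
barR [ 13.5 -71.7]
barL [13.2 36. ]
```

Call:
carry_out:
  series:
    - [5, 0, 1, 0, 0, 0, 0.38]
    - [9, 0, 1, 0, 0, 0, 0.38]
    - [12, 0, 1, 0, 0, 0, 0.38]
    - [14, 0, 1, 0, 0, 0, 0.38]
    - [15, 0, 1, 0, 0, 0, 0.38]
    - [16, 0, 1, 0, 0, 0, 0.38]

```text
time: 5.35
position: [0.6111, 0.0245, 0.0164]
tool_rot: [0.997, 0.074, 0.002, 0.0]
ft_force: [-0.6, 0.0, -0.2]
grip_width: 0.0595
```

Call:
carry_out:
  series:
    - [0.7, 0, 0, 0, 0, 0, 0.38]
    - [0.7, 0, 0, 0, 0, 0, 0.38]

```text
time: 5.6
position: [0.6118, 0.0245, 0.0164]
tool_rot: [0.997, 0.074, 0.002, 0.0]
ft_force: [-0.5, 0.0, 0.1]
grip_width: 0.0601
```

Call:
carry_out:
  series:
    - [0.7, 0, 0, 0, 0, 0, 0.38]
    - [0.7, 0, 0, 0, 0, 0, 0.38]

```text
time: 5.85
position: [0.6126, 0.0247, 0.0164]
tool_rot: [0.997, 0.074, 0.002, 0.0]
ft_force: [0.3, 0.6, -0.4]
grip_width: 0.0601
```

```bash
python3 - <<'E'
from h import *
o=st(); print(w2b(o['position'])); snap('wrist','w5')
E
```

```text
t 5.85 p [612.6  24.7  16.4] psi 8.44 dip -0.23 F [ 0.29  0.65 -0.44] w 60.11
(np.float64(3.6543534898407755), np.float64(-18.034372448627966))
```

View pics/w5.png

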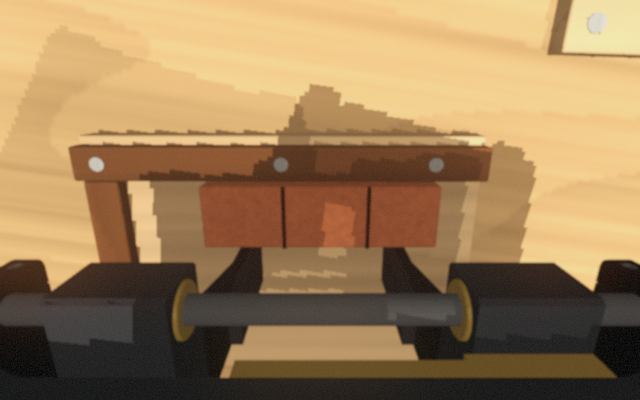

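Call:
carry_out:
  series:
    - [0.7, 0, 0, 0, 0, 0, 0.38]
    - [0.7, 0, 0, 0, 0, 0, 0.38]

```text
time: 6.15
position: [0.6134, 0.0248, 0.0164]
tool_rot: [0.997, 0.074, 0.002, 0.0]
ft_force: [1.0, 0.6, 0.7]
grip_width: 0.0602
```

Call:
carry_out:
  series:
    - [0.7, 0, 0, 0, 0, 0, 0.38]
    - [0.7, 0, 0, 0, 0, 0, 0.38]

```text
time: 6.4
position: [0.6138, 0.0249, 0.0164]
tool_rot: [0.997, 0.074, 0.002, 0.0]
ft_force: [-1.5, 0.2, 0.7]
grip_width: 0.0601
```

Call:
carry_out:
  series:
    - [0.7, 0, 0, 0, 0, 0, 0.38]
    - [0.7, 0, 0, 0, 0, 0, 0.38]

```text
time: 6.65
position: [0.6139, 0.0249, 0.0164]
tool_rot: [0.997, 0.074, 0.001, 0.0]
ft_force: [-2.1, -0.5, 1.4]
grip_width: 0.0602
```

```bash
python3 - <<'E'
from h import *
o=st(); print(w2b(o['position']))
E
```

```text
t 6.65 p [613.9  24.9  16.4] psi 8.44 dip -0.12 F [-2.11 -0.48  1.35] w 60.2
(np.float64(4.896261900248482), np.float64(-17.97490038196106))
```

Call:
carry_out:
  series:
    - [-12, 0, 0, 0, 0, 0, 0.38]
    - [-12, 0, -45, 0, 0, 0, -1]
    - [10, 50, -45, 0, 0, 0, -1]
    - [23.5, 85, -45, 0, 0, 0, -1]
    - [23.5, 85, -45, 0, 0, 0, -1]
    - [23.5, 85, -15, 0, 0, 0, -1]
    - [23.5, 85, 0, 0, 0, 0, -1]
    - [23.5, 85, 0, 0, 0, 0, -1]

```text
time: 7.65
position: [0.6478, -0.0546, 0.015]
tool_rot: [0.997, 0.074, -0.001, -0.001]
ft_force: [-0.9, 0.2, 0.0]
grip_width: 0.0024
```

```bash
python3 - <<'E'
from h import *
o=st(); print(w2b(o['position'])); snap('wrist','w6')
E
```

```text
t 7.65 p [647.8 -54.6  15. ] psi 8.48 dip 0.08 F [-0.88  0.17  0.04] w 2.42
(np.float64(26.923270761366023), np.float64(-101.59683961805001))
```

View pics/w6.png

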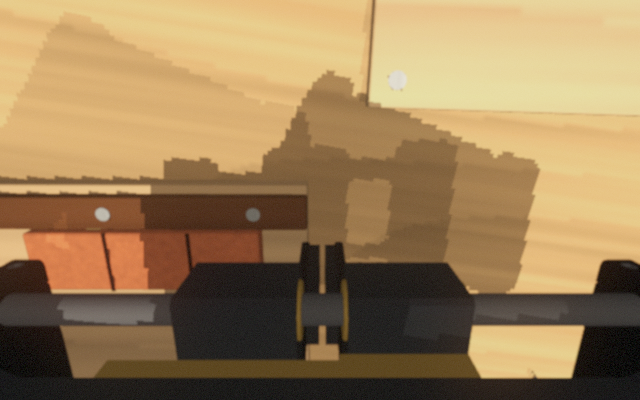

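Call:
carry_out:
  series:
    - [0, -7, 0, 0, 0, 0, -1]
    - [0, -14, -1, 0, 0, 0, -1]
    - [0, -20, -1, 0, 0, 0, -1]
    - [0, -25, -1, 0, 0, 0, -1]
    - [0, -30, -1, 0, 0, 0, -1]
    - [0, -35, -1, 0, 0, 0, -1]
    - [0, -39, -1, 0, 0, 0, -1]
    - [0, -40, -1, 0, 0, 0, -1]

```text
time: 8.7
position: [0.6429, -0.0151, 0.0169]
tool_rot: [0.997, 0.074, 0.0, -0.0]
ft_force: [1.0, -0.2, 0.1]
grip_width: 0.0003
```

```bash
python3 - <<'E'
from h import *
o=st(); print(w2b(o['position'])); snap('wrist','w7')
E
```

```text
t 8.7 p [642.9 -15.1  16.9] psi 8.49 dip -0.04 F [ 1.   -0.23  0.06] w 0.28
(np.float64(27.799143520025222), np.float64(-61.77017475837866))
```

View pics/w7.png

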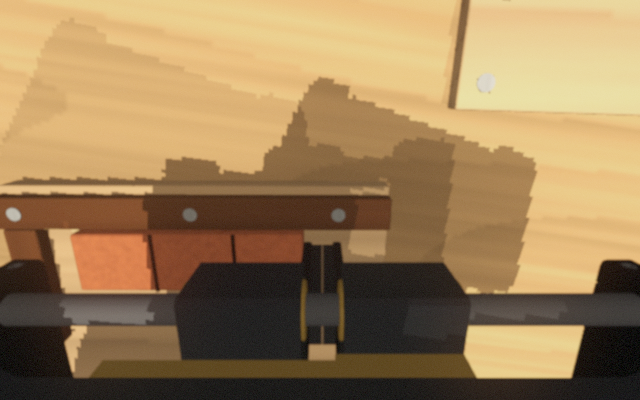

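```bash
python3 - <<'E'
from h import *
c=load('w7')
for n,p,z in [('barL',(73,235),.024),('barR',(303,235),.024),('stopbot',(48,235),.012),('stoptop',(46,235),.02),('far',(150,231),.024)]: print(n,np.round(w2b(onz(c,*p,z)),1))
E
```

```text
barL [44.6 53.5]
barR [ 45.  -53.4]
stopbot [39.6 75.1]
stoptop [42.9 69.4]
far [46.8 17.5]
```

Call:
carry_out:
  series:
    - [0, -5, 0, 0, 0, 0, -1]
    - [0, -10, 0, 0, 0, 0, -1]
    - [0, -14, 0, 0, 0, 0, -1]
    - [0, -16, 0, 0, 0, 0, -1]
    - [0, -17, 0, 0, 0, 0, -1]
    - [0, -17.5, 0, 0, 0, 0, -1]

```text
time: 9.5
position: [0.6402, 0.0023, 0.0169]
tool_rot: [0.997, 0.074, 0.0, -0.0]
ft_force: [0.7, -0.1, -0.2]
grip_width: 0.0005
```

Call:
carry_out:
  series:
    - [0, -0.7, 0, 0, 0, 0, -1]
    - [0, -0.7, 0, 0, 0, 0, -1]

```text
time: 9.75
position: [0.6401, 0.0029, 0.0169]
tool_rot: [0.997, 0.074, 0.0, -0.0]
ft_force: [-0.9, -1.1, 0.8]
grip_width: 0.0006
```

Call:
carry_out:
  series:
    - [0, -0.7, 0, 0, 0, 0, -1]
    - [0, -0.7, 0, 0, 0, 0, -1]

```text
time: 10.0
position: [0.6401, 0.0031, 0.0169]
tool_rot: [0.997, 0.074, 0.0, 0.0]
ft_force: [-0.3, -2.3, -0.8]
grip_width: 0.0003
```

Call:
carry_out:
  series:
    - [0, -0.7, 0, 0, 0, 0, -1]
    - [0, -0.7, 0, 0, 0, 0, -1]

```text
time: 10.25
position: [0.6403, 0.0032, 0.017]
tool_rot: [0.997, 0.074, 0.001, 0.001]
ft_force: [-0.2, -5.2, -0.5]
grip_width: 0.0004
```

```bash
python3 - <<'E'
from h import *
o=st(); print(w2b(o['position'])); snap('wrist','w8')
E
```

```text
t 10.25 p [640.3   3.2  17. ] psi 8.5 dip -0.05 F [-0.21 -5.18 -0.46] w 0.41
(np.float64(27.882119995420826), np.float64(-43.35247156265894))
```

View pics/w8.png

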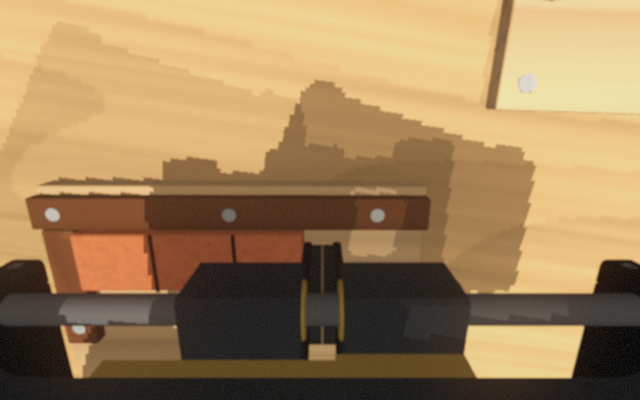

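Call:
carry_out:
  series:
    - [0, 5, 0, 0, 0, 0, -1]
    - [0, 15, 0, 0, 0, 0, -1]
    - [-20, 0, -55, 0, 0, 0, 0.38]
    - [-45, -55, -55, 0, 0, 0, 0.38]
    - [-45, -55, -55, 0, 0, 0, 0.38]
    - [-45, -55, -30, 0, 0, 0, 0.38]
    - [-45, -55, 0, 0, 0, 0, 0.38]
    - [-45, -55, 0, 0, 0, 0, 0.38]

```text
time: 11.3
position: [0.5862, 0.0505, 0.0148]
tool_rot: [0.997, 0.074, -0.002, 0.0]
ft_force: [0.2, 0.6, -0.1]
grip_width: 0.0526
```

```bash
python3 - <<'E'
from h import *
o=st(); print(w2b(o['position'])); snap('wrist','w9')
E
```

```text
t 11.3 p [586.2  50.5  14.8] psi 8.46 dip 0.21 F [ 0.24  0.64 -0.14] w 52.6
(np.float64(-18.75024790069453), np.float64(11.345280022984134))
```

View pics/w9.png

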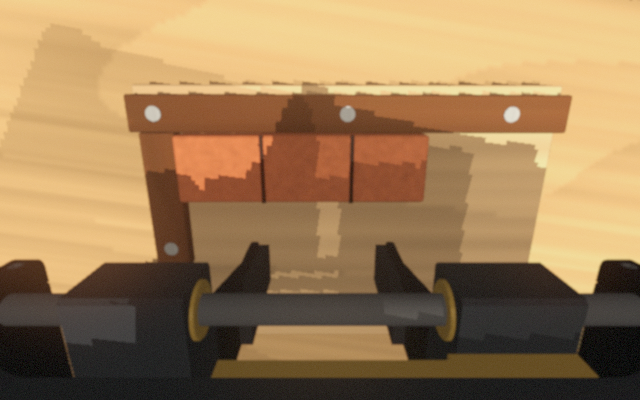

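Call:
carry_out:
  series:
    - [8, 0, 0, 0, 0, 0, 0.38]
    - [15, 0, -1, 0, 0, 0, 0.38]
    - [20, 0, -1, 0, 0, 0, 0.38]
    - [22, 0, -1, 0, 0, 0, 0.38]
    - [22.5, 0, -1, 0, 0, 0, 0.38]
    - [22.5, 0, -1, 0, 0, 0, 0.38]

```text
time: 12.1
position: [0.6095, 0.0538, 0.017]
tool_rot: [0.997, 0.074, -0.0, 0.0]
ft_force: [0.9, -0.2, 0.9]
grip_width: 0.0604
```

Call:
carry_out:
  series:
    - [0.8, 0, 0, 0, 0, 0, 0.38]
    - [0.8, 0, 0, 0, 0, 0, 0.38]

```text
time: 12.35
position: [0.6095, 0.0539, 0.0169]
tool_rot: [0.997, 0.074, -0.001, 0.0]
ft_force: [-1.3, -0.8, 1.2]
grip_width: 0.0601
```

Call:
carry_out:
  series:
    - [0.8, 0, 0, 0, 0, 0, 0.38]
    - [0.8, 0, 0, 0, 0, 0, 0.38]

```text
time: 12.6
position: [0.6096, 0.054, 0.0168]
tool_rot: [0.997, 0.074, -0.002, 0.0]
ft_force: [-2.5, -0.8, 2.6]
grip_width: 0.0599
```

Call:
carry_out:
  series:
    - [0.8, 0, 0, 0, 0, 0, 0.38]
    - [0.8, 0, 0, 0, 0, 0, 0.38]

```text
time: 12.85
position: [0.6096, 0.054, 0.0167]
tool_rot: [0.997, 0.074, -0.003, 0.0]
ft_force: [-4.4, -1.0, 3.0]
grip_width: 0.0596
```

```bash
python3 - <<'E'
from h import *
o=st(); print(w2b(o['position'])); snap('wrist','w10')
E
```

```text
t 12.85 p [609.6  54.   16.7] psi 8.46 dip 0.34 F [-4.42 -0.98  3.03] w 59.6
(np.float64(4.932666964659638), np.float64(11.446170378692694))
```

View pics/w10.png

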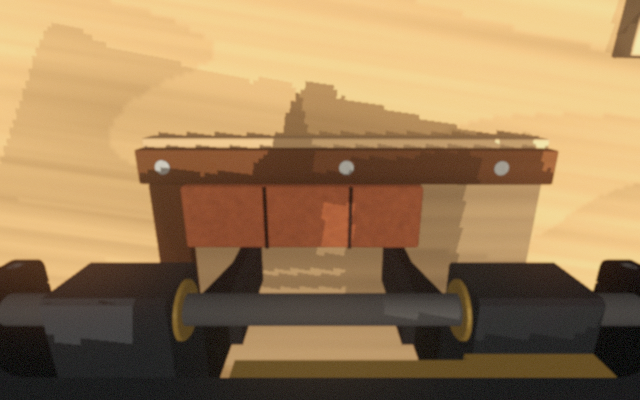

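Call:
carry_out:
  series:
    - [-8, 0, 0, 0, 0, 0, 0.38]
    - [-20, 0, -20, 0, 0, 0, 0.6]
    - [-40, 20, -80, 0, 0, 0, 1]
    - [-55, 60, -140, 0, 0, 0, 1]
    - [-65, 90, -170, 0, 0, 0, 1]
    - [-65, 90, -170, 0, 0, 0, 1]

```text
time: 13.65
position: [0.563, -0.0475, 0.1912]
tool_rot: [0.997, 0.072, 0.003, 0.002]
ft_force: [-0.5, 0.2, 0.1]
grip_width: 0.0868
```

```bash
python3 - <<'E'
from h import *
o=st(); print(w2b(o['position'])); snap('wrist','w11'); snap('top','top2'); snap('side','side2')
E
```

```text
t 13.65 p [563.  -47.5 191.2] psi 8.26 dip -0.3 F [-0.45  0.17  0.07] w 86.81
(np.float64(-55.90676029884791), np.float64(-82.29849435885447))
```

View pics/w11.png

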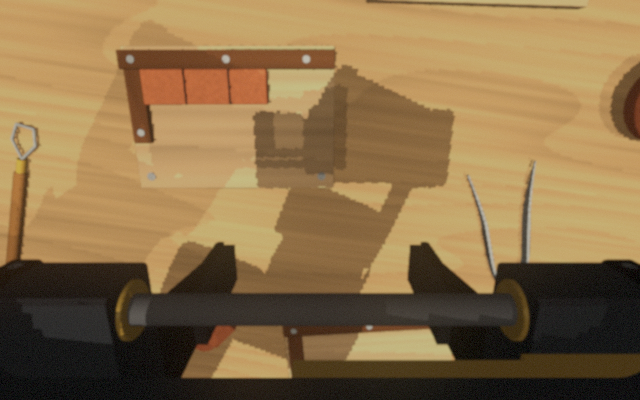

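```bash
python3 - <<'E'
from h import *
c=load('w1')
cv2.imwrite('pics/tw1.png',cv2.resize(c['pixels'][90:270,500:630][:,:,::-1],None,fx=4,fy=3.3,interpolation=cv2.INTER_CUBIC))
cv2.imwrite('pics/tw1b.png',cv2.resize(c['pixels'][95:135,515:605][:,:,::-1],None,fx=8,fy=8,interpolation=cv2.INTER_CUBIC))
a=load('w10'); f=cv2.GaussianBlur(a['pixels'].astype(np.float32).sum(2),(0,0),.8)
for r in (195,205,215,225,235): 
    row=f[r]; out=[]
    for lo,hi in((255,277),(340,362)):
        s=row[lo:hi]; w=np.clip(np.median(s)-s-8,0,None); out.append((w*np.arange(lo,hi)).sum()/w.sum())
    g=np.diff(a['pixels'][r].astype(float)@[1,-1.0,-.6]); 
    L=172+np.argmax(np.diff(ratio(a['pixels'])[r,172:196])) ; Rr=410+np.argmin(np.diff(ratio(a['pixels'])[r,410:430]))
    P=[w2b(onz(a,u,r,.024)) for u in (L+.5,*out,Rr+.5)]
    print(r,L,Rr,np.round(out,1),np.round(P,1).tolist())
E
```

```text
195 178 421 [264.1 350.4] [[41.5, 75.3], [41.6, 37.0], [41.7, -1.6], [41.8, -33.4]]
205 181 421 [264.5 351.6] [[36.8, 74.5], [36.9, 37.0], [37.0, -2.3], [37.1, -33.8]]
215 183 420 [265.  350.3] [[32.0, 74.1], [32.1, 37.0], [32.2, -1.8], [32.3, -33.8]]
225 183 419 [265.4 351. ] [[27.2, 74.7], [27.3, 37.1], [27.4, -2.3], [27.5, -33.8]]
235 185 418 [266.  349.6] [[22.2, 74.3], [22.3, 37.0], [22.4, -1.8], [22.5, -33.7]]
```

View pics/tw1.png

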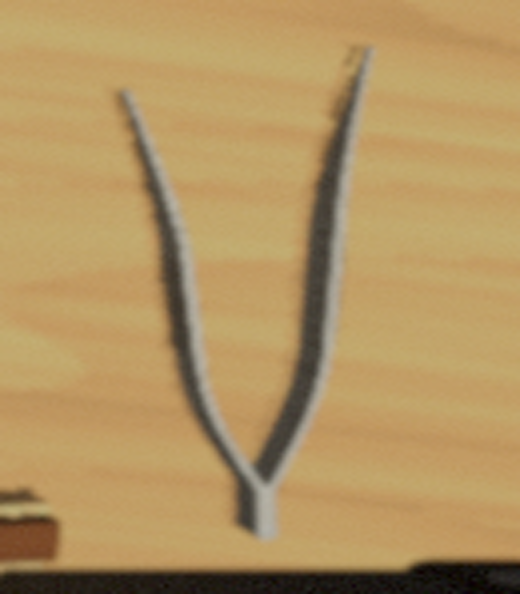

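View pics/tw1b.png

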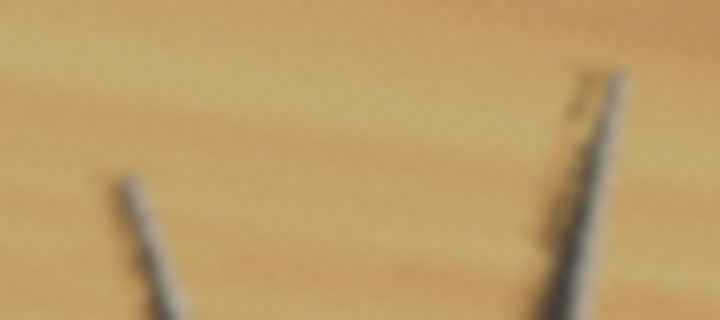

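```bash
python3 - <<'E'
from h import *
ims=[]
for n,x0,y0 in(('w2',460,130),('w11',455,150)):
    c=load(n); ims.append(cv2.resize(c['pixels'][y0:y0+40,x0:x0+90][:,:,::-1],None,fx=8,fy=7,interpolation=cv2.INTER_CUBIC))
cv2.imwrite('pics/tips2.png',np.vstack(ims))
E
```

```text
(no output)
```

View pics/tips2.png

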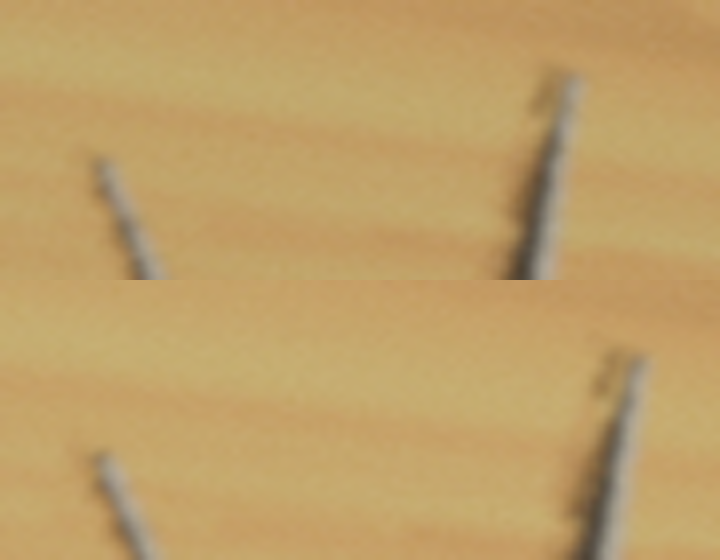

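```bash
python3 - <<'E'
from h import *
w1,w2,w11,t,s=[load(n) for n in('w1','w2','w11','top0','side0')]
print('A',tri(w1,(531.4,117.5),w11,(467.9,175)),tri(w1,(531.4,117.5),w2,(472.9,152.9)))
print('B',tri(w1,(592.2,104.1),w11,(535,161)),tri(w1,(592.2,104.1),w2,(531.5,140.9)))
for c,a,b in((w1,(531.4,117.5),(592.2,104.1)),(w2,(472.9,152.9),(531.5,140.9)),(w11,(467.9,175),(535,161))):
    A=onz(c,*a,.006)[:2]*1e3;B=onz(c,*b,.006)[:2]*1e3
    d=A-B; n=np.array([d[1],-d[0]]);n/=np.linalg.norm(n)
    print(A.round(1),B.round(1),'gap',np.linalg.norm(d).round(1),'head',np.degrees(np.arctan2(n[1],n[0])).round(2),'grip',((A+B)/2-79*n).round(1),'tail pred',((A+B)/2-177*n).round(1))
print('tail',onz(w1,566,253,.012)[:2]*1e3, onz(t,435.2,264.2,.006)[:2]*1e3)
E
```

```text
A (array([ 0.58594662, -0.19336729,  0.00372349]), np.float64(0.00028635305732243525)) (array([ 0.58598349, -0.19333302,  0.00379251]), np.float64(0.00032555993363010254))
B (array([ 0.60945278, -0.25492661,  0.00430654]), np.float64(0.00020647086996293247)) (array([ 0.60930813, -0.25405402,  0.00553383]), np.float64(0.0003032109096810433))
[ 585.8 -192.2] [ 609.4 -253.6] gap 65.7 head 20.97 grip [ 523.8 -251.2] tail pred [ 432.3 -286.2]
[ 586.3 -192.2] [ 609.2 -253.9] gap 65.8 head 20.36 grip [ 523.7 -250.5] tail pred [ 431.8 -284.6]
[ 586.4 -192.2] [ 609.6 -254. ] gap 66.0 head 20.56 grip [ 524.  -250.8] tail pred [ 432.3 -285.2]
tail [ 435.62392628 -282.59921057] [ 434.4796521  -284.39039179]
```

```bash
python3 - <<'E'
from h import *
go([.5238,-.2508,.060],np.radians(20.5))
E
```

```text
t 13.8 p [559.1 -43.8 186.3] psi 8.46 dip 0.36 F [-0.43  0.49  0.18] w 87.13
shift [-64.6 199.7 126.5] turn [ -0.1   0.4 -12. ] rows>= 3.9
```

Call:
carry_out:
  series:
    - [-20, 60, 20, 0, 0.4, -4, 0.6]
    - [-40, 115, 50, 0, 0.4, -8, 0.6]
    - [-60, 170, 80, 0, 0.4, -12, 0.6]
    - [-64.5, 199.5, 115, 0, 0.4, -12, 0.6]
    - [-64.5, 199.5, 126, 0, 0.4, -12, 0.6]
    - [-64.5, 199.5, 126, 0, 0.4, -12, 0.6]

```text
time: 14.55
position: [0.5227, -0.2482, 0.0583]
tool_rot: [0.984, 0.178, -0.001, -0.003]
ft_force: [0.0, 0.3, 0.1]
grip_width: 0.0697
```

```bash
python3 - <<'E'
from h import *
go([.5238,-.2508,.0025],np.radians(20.5)); snap('wrist','w12')
E
```

```text
t 14.55 p [ 522.7 -248.2   58.3] psi 20.5 dip 0.09 F [0.03 0.29 0.05] w 69.73
shift [ 0.2  3.1 55.8] turn [-0.4  0.1  0. ] rows>= 0.9
```

View pics/w12.png

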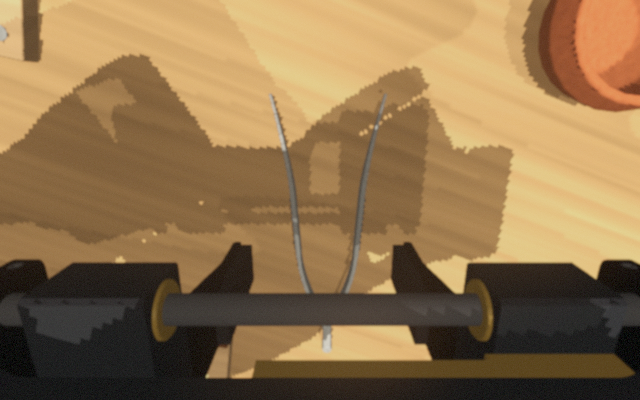

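```bash
python3 - <<'E'
from h import *
c=load('w12')
A=onz(c,272,95,.006)[:2]*1e3;B=onz(c,383.5,96,.006)[:2]*1e3
d=A-B; n=np.array([d[1],-d[0]]);n/=np.linalg.norm(n)
print(A,B,np.linalg.norm(d),np.degrees(np.arctan2(n[1],n[0])),(A+B)/2-79*n, onz(c,327,348,.006)*1e3)
E
```

```text
[ 586.41712908 -193.75119505] [ 608.28586069 -253.65989463] 63.77533777488665 20.053817507667034 [ 523.14118989 -250.7948533 ] [ 434.883654   -284.93822071    6.        ]
```

Call:
carry_out:
  series:
    - [0, 3, 30, -0.4, 0, 0, 0.6]
    - [0, 3, 50, -0.4, 0, 0, 0.6]
    - [0, 3, 55.5, -0.4, 0, 0, 0.6]
    - [0, 3, 55.5, -0.4, 0, 0, 0.6]
  force: 40

```text
time: 15.1
position: [0.5252, -0.2502, 0.0048]
tool_rot: [0.984, 0.179, 0.0, 0.002]
ft_force: [-0.2, -0.5, -0.5]
grip_width: 0.0696
```

```bash
python3 - <<'E'
from h import *
go([.5235,-.2508,.0025],np.radians(20.4))
E
```

```text
t 15.1 p [ 525.2 -250.2    4.8] psi 20.64 dip -0.02 F [-0.24 -0.49 -0.53] w 69.61
shift [-1.8 -0.   2.3] turn [ 0.2 -0.   0.2] rows>= 0.0
```

Call:
carry_out:
  series:
    - [-1, 0, 2, 0.2, 0, 0, 0.3]
    - [-1, 0, 2, 0.2, 0, 0, 0]
    - [-1, 0, 2, 0.2, 0, 0, -0.1]
    - [-1, 0, 2, 0.2, 0, 0, -0.15]
    - [-1, 0, 2, 0.2, 0, 0, -0.15]
    - [-1, 0, 2, 0.2, 0, 0, -0.15]
  force: 40

```text
time: 15.85
position: [0.5245, -0.2507, 0.0031]
tool_rot: [0.984, 0.179, 0.0, 0.0]
ft_force: [-0.2, 0.7, 3.4]
grip_width: 0.0373
```

```bash
python3 - <<'E'
from h import *
st(); snap('wrist','w13')
E
```

```text
t 15.85 p [ 524.5 -250.7    3.1] psi 20.64 dip -0.05 F [-0.24  0.66  3.36] w 37.32
```

View pics/w13.png

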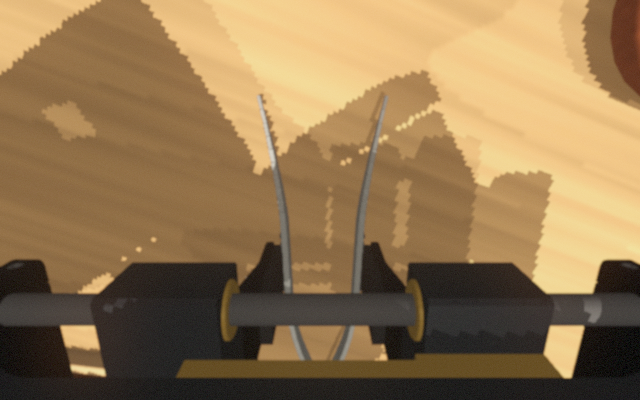

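Call:
carry_out:
  series:
    - [0, 0, 0, 0, 0, 0, -0.22]
    - [0, 0, 0, 0, 0, 0, -0.3]
    - [0, 0, 0, 0, 0, 0, -0.3]
    - [0, 0, -20, 0, 0, 0, -0.3]
    - [0, 0, -50, 0, 0, 0, -0.3]
    - [0, 0, -60, 0, 0, 0, -0.3]
    - [0, 0, -60, 0, 0, 0, -0.3]
  force: 40

```text
time: 16.77
position: [0.5246, -0.2508, 0.0633]
tool_rot: [0.984, 0.179, 0.001, 0.001]
ft_force: [0.2, -0.3, -0.9]
grip_width: 0.0305
```

```bash
python3 - <<'E'
from h import *
st(); snap('wrist','w14'); snap('side','s14')
E
```

```text
t 16.77 p [ 524.6 -250.8   63.3] psi 20.64 dip -0.06 F [ 0.21 -0.27 -0.9 ] w 30.54
```

View pics/w14.png

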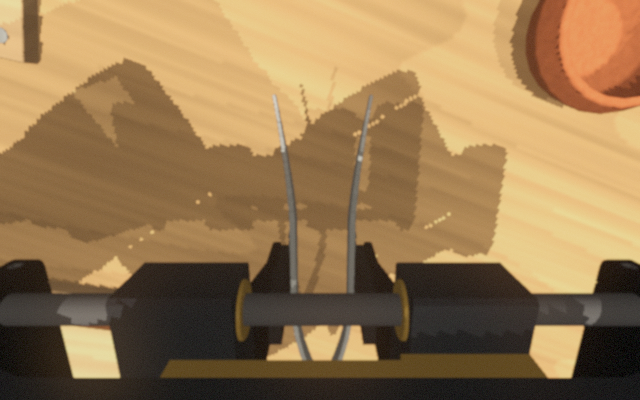

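View pics/s14.png

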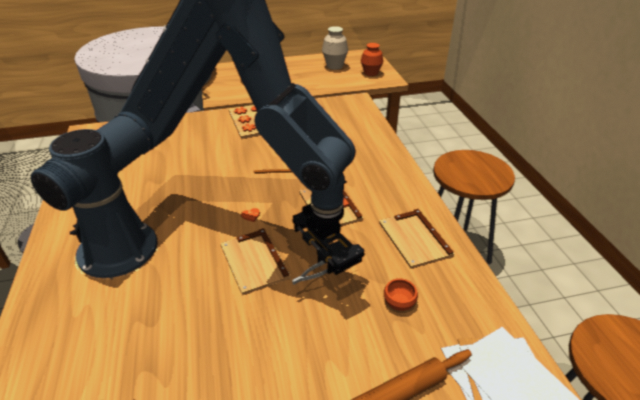

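```bash
cat >> h.py <<'E'
def tiptool(c,o,uv,zt):
    # ray in tool frame meets tool-z = zt (m)
    Rn=Rm(o['tool_rot']); p,d=ray(c,*uv); p=Rn.T@(p-o['position']); d=Rn.T@d
    return p+d*(zt-p[2])/d[2]
def toolz_at_x(c,o,uv,x):
    Rn=Rm(o['tool_rot']); p,d=ray(c,*uv); p=Rn.T@(p-o['position']); d=Rn.T@d
    return p+d*(x-p[0])/d[0]
E
python3 - <<'E'
from h import *
o=robot.get_obs()
c=load('w14')
cv2.imwrite('pics/t14.png',cv2.resize(c['pixels'][85:115,260:385][:,:,::-1],None,fx=6,fy=6,interpolation=cv2.INTER_CUBIC))
for uv in((274.8,95.5),(371,96)):
    print((tiptool(c,o,uv,-.0029)*1e3).round(1),(toolz_at_x(c,o,uv,.0783)*1e3).round(1))
E
```

```text
[ 79.7 -19.2  -2.9] [ 78.3 -35.5 127.8]
[79.6 21.9 -2.9] [ 78.3  35.9 101.3]
```

View pics/t14.png

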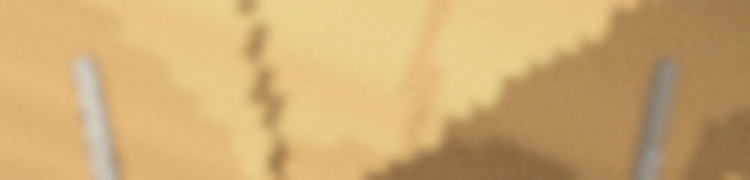

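```bash
cat >> h.py <<'E'
def gotips(bx,by,z,pitch,tip=(.0797,.00135,-.0029),psi=TH):
    T=Rt(psi,pitch); p=b2w(bx,by,z*1e3)-T@np.array(tip); print('tcp',p.round(4)); go(p,psi,pitch)
E
python3 - <<'E'
from h import *
gotips(27,17.5,.060,np.radians(30))
E
```

```text
tcp [0.5607 0.0543 0.0973]
t 16.88 p [ 523.8 -250.3   62.2] psi 20.64 dip 0.01 F [-0.17  0.09 -0.26] w 30.8
shift [ 141.8 -272.2  -34.9] turn [  3.2 -29.9  12. ] rows>= 4.9
```

Call:
carry_out:
  series:
    - [10, -15, -35, 0, 0, 0, -0.3]
    - [35, -60, -65, 1, -6, 2, -0.3]
    - [60, -110, -75, 2, -12, 5, -0.3]
    - [85, -160, -75, 2.5, -18, 7, -0.3]
    - [110, -210, -70, 3, -24, 10, -0.3]
    - [130, -250, -60, 3.2, -29.9, 12, -0.3]
    - [142, -272, -50, 3.2, -29.9, 12, -0.3]
    - [142, -272, -50, 3.2, -29.9, 12, -0.3]

```text
time: 17.88
position: [0.5595, 0.0554, 0.1106]
tool_rot: [0.963, 0.072, -0.26, 0.019]
ft_force: [0.1, -0.1, -0.1]
grip_width: 0.0305
```

```bash
python3 - <<'E'
from h import *
gotips(27,17.5,.060,np.radians(30)); snap('wrist','w15'); st()
E
```

```text
tcp [0.5607 0.0543 0.0973]
t 17.88 p [559.5  55.4 110.6] psi 8.59 dip 30.22 F [ 0.07 -0.1  -0.06] w 30.5
shift [ 7.5  1.2 10.9] turn [0.  0.2 0.2] rows>= 0.2
t 17.93 p [559.8  53.8 111.6] psi 8.45 dip 30.16 F [-0.07 -0.62 -1.51] w 30.69
```

View pics/w15.png

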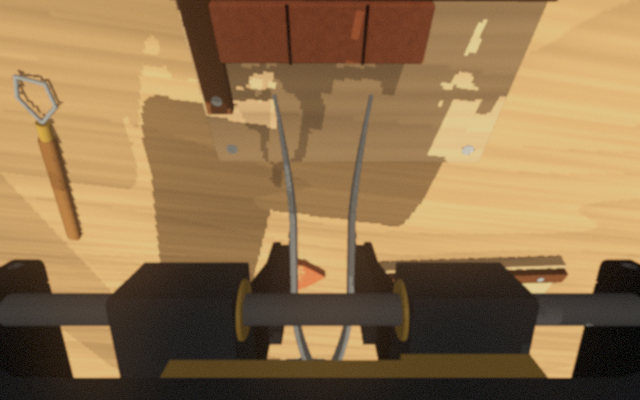

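```bash
python3 - <<'E'
from h import *
gotips(26,17.5,.036,np.radians(30))
E
```

```text
tcp [0.5597 0.0542 0.0733]
t 17.93 p [559.8  53.8 111.6] psi 8.45 dip 30.16 F [-0.07 -0.62 -1.51] w 30.69
shift [19.1 -0.4 33.1] turn [0.  0.2 0.1] rows>= 0.6
```

Call:
carry_out:
  series:
    - [8, -0.4, 14, 0, 0, 0, -0.3]
    - [14, -0.4, 24, 0, 0, 0, -0.3]
    - [19, -0.4, 33, 0, 0, 0, -0.3]
    - [19, -0.4, 33, 0, 0, 0, -0.3]
    - [19, -0.4, 33, 0, 0, 0, -0.3]

```text
time: 18.55
position: [0.5598, 0.054, 0.0737]
tool_rot: [0.963, 0.071, -0.259, 0.019]
ft_force: [0.3, 0.8, -0.6]
grip_width: 0.0308
```

```bash
python3 - <<'E'
from h import *
st(); c=snap('wrist','w16'); s=snap('side','s16'); t=snap('top','t16'); st()
cv2.imwrite('pics/s16z.png',cv2.resize(s['pixels'][140:260,270:400][:,:,::-1],None,fx=5,fy=5,interpolation=cv2.INTER_CUBIC))
cv2.imwrite('pics/t16z.png',cv2.resize(t['pixels'][150:250,240:370][:,:,::-1],None,fx=5,fy=5,interpolation=cv2.INTER_CUBIC))
cv2.imwrite('pics/w16z.png',cv2.resize(c['pixels'][0:160,180:460][:,:,::-1],None,fx=2.8,fy=2.8,interpolation=cv2.INTER_CUBIC))
E
```

```text
t 18.55 p [559.8  54.   73.7] psi 8.43 dip 30.14 F [ 0.31  0.78 -0.64] w 30.77
t 18.7 p [560.   54.2  74. ] psi 8.45 dip 30.1 F [0.55 0.73 0.51] w 30.75
```

View pics/w16z.png

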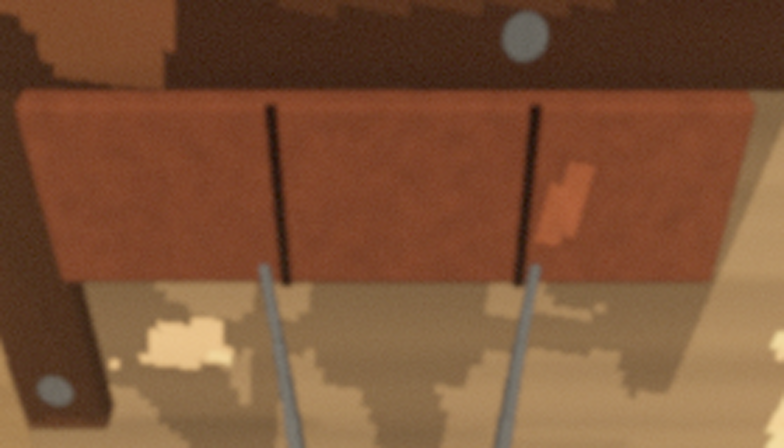

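View pics/s16z.png

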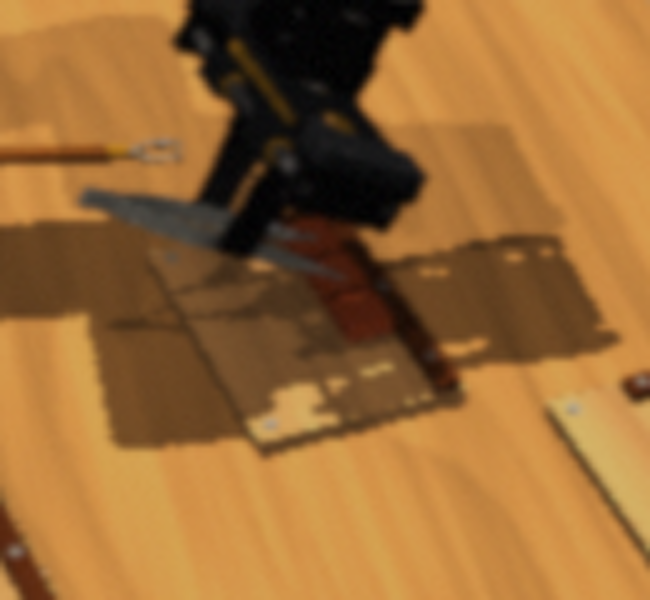

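View pics/t16z.png

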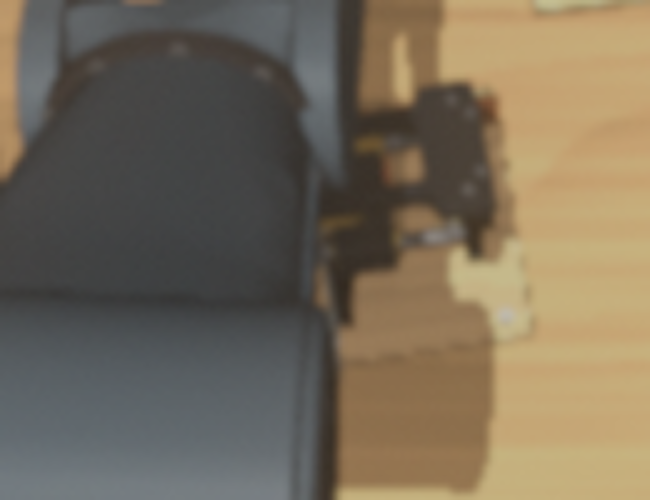

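```bash
python3 - <<'E'
from h import *
c=load('w16'); s=load('s16')
for dv in((338.6,195),(339.2,195.6)):
    P,e=tri(c,(371.1,95),s,dv); print((P*1e3).round(1),e*1e3,np.round(w2b(P),1))
o=robot.get_obs(); Rn=Rm(o['tool_rot']); 
for t in((.0797,-.0192,-.0029),(.0797,.0219,-.0029)):
    P=o['position']+Rn@np.array(t); print((P*1e3).round(1),np.round(w2b(P),1), 'wrist',proj(c,P),'side',proj(s,P))
# reference: side-view of the bar's near-right top corner and lines
print('bar corner side pred', [proj(s,b2w(x,y,24)).round(1).tolist() for x,y in((15,-35),(45,-35),(15,-2),(15,37))])
print('wrist pred', [proj(c,b2w(x,y,24)).round(1).tolist() for x,y in((15,-35),(15,75),(45,-2),(15,-2),(45,37),(15,37))])
E
```

```text
[634.7  43.3  37.2] 1.8953330000862973 [28.2 -2.8]
[635.3  42.5  36.1] 4.291140275131416 [28.6 -3.7]
[626.8  83.6  36.5] [26.2 38.2] wrist [275.0461211   96.32242655] side [332.37618809 187.41267203]
[632.8  42.9  36.5] [26.3 -2.9] wrist [372.22161622  96.35240381] side [337.7387196  195.19946066]
bar corner side pred [[338.4, 205.7], [347.8, 203.3], [334.0, 199.2], [329.1, 191.7]]
wrist pred [[435.3, 103.7], [201.3, 103.2], [371.9, 38.9], [365.2, 103.6], [276.3, 38.7], [282.2, 103.4]]
```

Call:
carry_out:
  series:
    - [1.5, 0.3, 3, 0, 0, 0, -0.322]
    - [3, 0.5, 5, 0, 0, 0, -0.322]
    - [3.7, 0.5, 6.5, 0, 0, 0, -0.322]
    - [3.7, 0.5, 6.5, 0, 0, 0, -0.322]
    - [3.7, 0.5, 6.5, 0, 0, 0, -0.322]

```text
time: 19.32
position: [0.56, 0.0538, 0.0665]
tool_rot: [0.963, 0.071, -0.259, 0.019]
ft_force: [0.9, 0.7, -1.0]
grip_width: 0.0296
```

```bash
python3 - <<'E'
from h import *
st(); c=snap('wrist','w17'); s=snap('side','s17'); st()
cv2.imwrite('pics/s17z.png',cv2.resize(s['pixels'][160:220,300:380][:,:,::-1],None,fx=9,fy=9,interpolation=cv2.INTER_CUBIC))
cv2.imwrite('pics/w17z.png',cv2.resize(c['pixels'][30:130,200:440][:,:,::-1],None,fx=3.3,fy=5,interpolation=cv2.INTER_CUBIC))
E
```

```text
t 19.32 p [560.   53.8  66.5] psi 8.45 dip 30.1 F [ 0.87  0.65 -0.98] w 29.58
t 19.43 p [560.   53.7  66.5] psi 8.45 dip 30.09 F [ 0.28 -0.39  0.2 ] w 29.91
```

View pics/w17z.png

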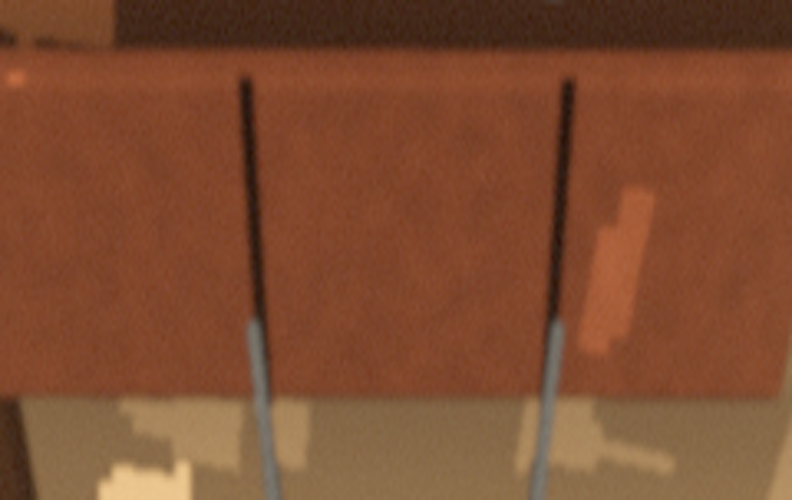

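View pics/s17z.png

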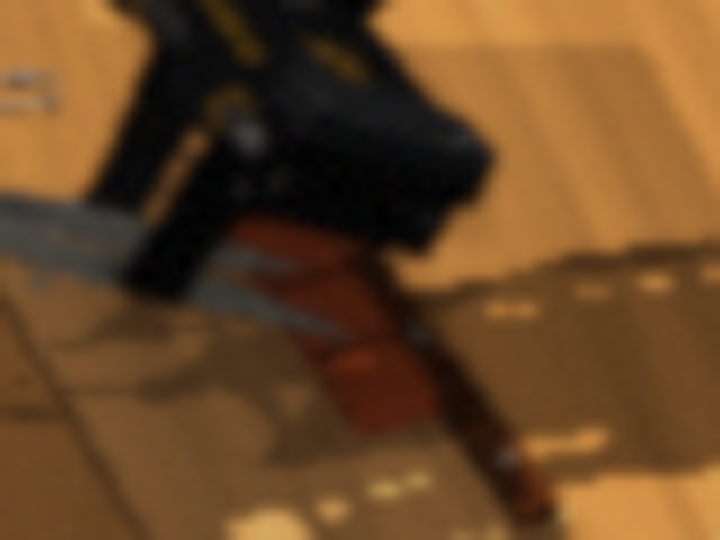

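```bash
cat >> h.py <<'E'
def lines(c,r0,r1,win):
    f=cv2.GaussianBlur(c['pixels'].astype(np.float32).sum(2),(0,0),.7); out=[]
    for lo,hi in win:
        ys=[];xs=[]
        for r in range(r0,r1,2):
            s=f[r,lo:hi]; w=np.clip(np.median(s)-s-25,0,None)
            if w.sum()>0:
                q=w2b(onz(c,(w*np.arange(lo,hi)).sum()/w.sum(),r,.024)); xs.append(q[0]);ys.append(q[1])
        out.append((np.round(np.polyfit(xs,ys,1),3),np.median(ys).round(2),round(np.std(ys),2),np.round([min(xs),max(xs)],1)))
    return out
E
python3 - <<'E'
from h import *
c=load('w17'); s=load('s17')
A,Bt=(277,94.4),(368.8,94.4)
for p,q in((A,(333.3,189.4)),(Bt,(338.6,197.6))):
    P,e=tri(c,p,s,q); print('tri',(P*1e3).round(1),round(e*1e3,1),np.round(w2b(P),1))
for z in(.028,.029,.030): print(z,np.round(w2b(onz(c,*A,z)),2),np.round(w2b(onz(c,*Bt,z)),2))
for l in lines(c,52,90,((265,290),(355,382))): print(l)
o=robot.get_obs();P=o['position']+Rm(o['tool_rot'])@np.array([.0797,0.00135,-.0029]);print(P)
for uv in((198,30),(199,108),(435,108)):pass
E
```

```text
tri [629.   82.2  30. ] 1.1 [28.2 36.5]
tri [634.4  43.3  27.7] 3.1 [27.9 -2.8]
0.028 [26.5  37.17] [26.6  -1.88]
0.029 [27.09 37.03] [27.19 -1.73]
0.03 [27.68 36.9 ] [27.78 -1.58]
(array([-1.0000e-03,  3.7079e+01]), np.float64(37.04), np.float64(0.04), array([27.2, 43. ]))
(array([ 0.002, -1.641]), np.float64(-1.57), np.float64(0.03), array([27.3, 43.1]))
[0.62988993 0.062752   0.02909498]
```

Call:
carry_out:
  series:
    - [0.5, 0, 1, 0, 0, 0, -0.322]
    - [1, 0, 1.8, 0, 0, 0, -0.322]
    - [1, 0, 1.8, 0, 0, 0, -0.322]
    - [1, 0, 1.8, 0, 0, 0, -0.322]

```text
time: 19.92
position: [0.56, 0.0537, 0.0645]
tool_rot: [0.963, 0.071, -0.259, 0.019]
ft_force: [0.1, -0.6, -1.0]
grip_width: 0.0298
```

```bash
python3 - <<'E'
from h import *
st(); c=snap('wrist','w18'); s=snap('side','s18'); o=st()
P=o['position']+Rm(o['tool_rot'])@np.array([.0797,0.00135,-.0029]);print(P)
cv2.imwrite('pics/s18z.png',cv2.resize(s['pixels'][160:220,300:380][:,:,::-1],None,fx=9,fy=9,interpolation=cv2.INTER_CUBIC))
cv2.imwrite('pics/w18z.png',cv2.resize(c['pixels'][30:130,200:440][:,:,::-1],None,fx=3.3,fy=5,interpolation=cv2.INTER_CUBIC))
for l in lines(c,55,88,((265,290),(355,382))): print(l)
E
```

```text
t 19.93 p [560.   53.7  64.5] psi 8.45 dip 30.09 F [ 0.06 -0.55 -0.96] w 29.81
t 20.02 p [560.   53.8  64.5] psi 8.45 dip 30.08 F [-0.23 -0.49 -1.14] w 29.86
[0.62989984 0.06277994 0.02705298]
(array([-1.0000e-03,  3.7066e+01]), np.float64(37.04), np.float64(0.03), array([28.8, 42.7]))
(array([ 0.006, -1.779]), np.float64(-1.56), np.float64(0.04), array([28.9, 42.8]))
```

View pics/w18z.png

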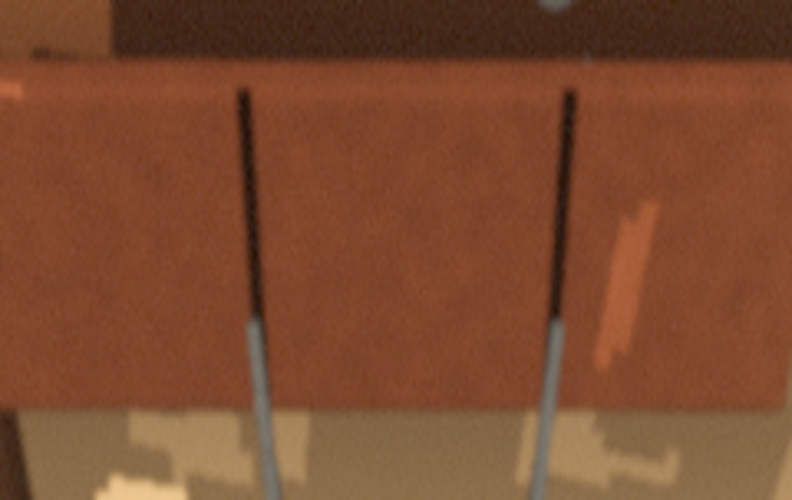

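View pics/s18z.png

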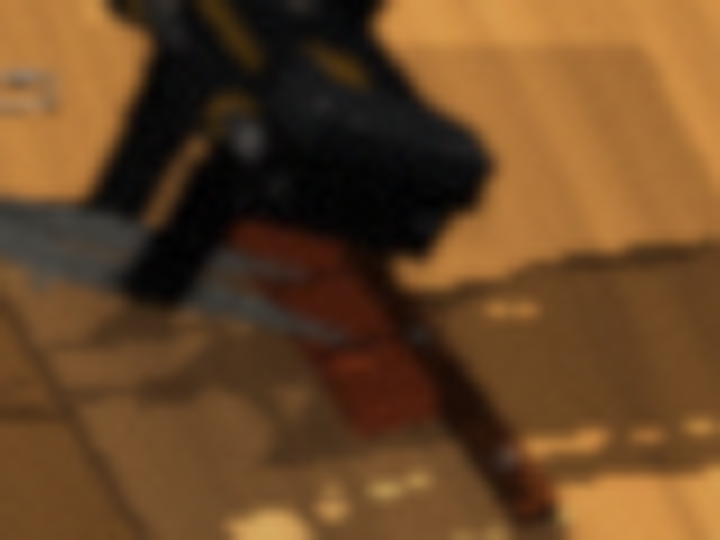

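```bash
python3 - <<'E'
from h import *
c=load('w18'); s=load('s18')
A,B=(277,94.4),(368.8,94.4)
for z in(.026,.027): print(z,np.round(w2b(onz(c,*A,z)),2),np.round(w2b(onz(c,*B,z)),2))
print('near edge pred row',proj(c,b2w(15,20,24)),'obs 111.6')
print('tip pred', proj(c,[.6299,.06278,.02705]))
for p,q in((A,(300+306/9,160+271/9)),(B,(300+347/9,160+339/9))):
    P,e=tri(c,p,s,q); print('tri',(P*1e3).round(1),round(e*1e3,1),np.round(w2b(P),1))
E
```

```text
0.026 [26.51 37.16] [26.6  -1.89]
0.027 [27.1  37.02] [27.2  -1.74]
near edge pred row [317.54882897 114.96724064] obs 111.6
tip pred [324.03828087  96.33586931]
tri [630.2  81.6  28.3] 3.2 [29.3 35.7]
tri [634.7  43.7  26.9] 2.4 [28.2 -2.4]
```

```bash
python3 - <<'E'
from h import *
st(); robot.hand_in(); st()
E
```

```text
t 20.02 p [560.   53.8  64.5] psi 8.45 dip 30.08 F [-0.23 -0.49 -1.14] w 29.86
the job is handed in; nothing more can be done
the job is handed in; nothing more can be done
```

The bar is in the corner of the leftmost board, and I handed the job in at 20.0 s while still holding the squeezed tweezers over its two lines.

**Bar:** I pushed it flat against the fence, then against the end stop, then squared it against the fence again. Each push ended on a hard stop, at about 2, 5 and 4.5 N. The two fence pushes stopped within 0.1 mm of each other, and later wrist pictures still showed the bar in the corner.

**Tweezers:** I gripped them flat on the table, squeezed them to about 30 mm over the grips, and tilted the points about 30° down. In board y (mm), from the last wrist picture:

| | Scored line | Tweezer point |
|---|---|---|
| Left (a) | 37.0 | 37.0 |
| Right (b) | -1.6 | -1.7 |

**Height:** From the arm's pose the points are about 3 mm above the clay. The last force reading was within noise (about 1 N), so they do not appear to be leaning on the bar.

**Checks that disagreed:**
- **Height from two views:** The side and wrist pictures together gave 4.3 mm for point a and 2.9 mm for point b. The two rays missed each other by 2–3 mm, so those figures are only rough.
- **Near edge of the bar:** In the wrist picture it lies 3.4 px from where I predicted, and the points 1.9 px from theirs. That could make the true clearance about 0.7 mm smaller.

I did not measure the other objects again at the end. No move went near them, and no picture showed any of them moved.

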